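Seat a wax blank in the corner of a milling nest

ROBOT

A 6-joint arm with a two-finger parallel gripper is mounted at the origin on a cart in front of the work surface, level with it; the furniture and walls round the work are solid. World frame = base frame: x ahead of the robot, y to its left, z up, the work surface at z = 0. Lengths are in m, angles in rad, forces in N, time in s.
With the tool pointing down it reaches from about 0.35 to 0.975 m from the base axis. Payload 4.9 kg.
Tool frame: the origin (TCP) lies midway between the tips of the shut fingers; the grasp point (between the pads) lies 19 mm behind it; z points along the fingers, y is the line along which they close (so a half turn about z gives the same grasp; the last joint's range is limited). The gripper opens to 85 mm and grips with 20 to 120 N. Pads are 22 mm wide; open, the fingers measure 114 mm over their backs; the gripper's body (76 mm by 85 mm) begins 54 mm behind the grasp point. The pads swing forward as they close: fully open they stand 13 mm farther back than shut.
Start: joints at [-1.369, 0.053, 1.613, -0, 1.476, -0.119], TCP at [0.197, -0.593, 0.231] pointing down, gripper open.
Joint ranges: [-3.01, 3.01], [-1.01, 2.22], [0.06, 2.58], [-1.02, 4.17], [0.09, 2.62], [-3.14, 3.14]. Speed limits (rad/s): [2.57, 2.57, 3.14, 3.14, 3.14, 3.14].

INTERFACE

Orientations are given as a unit quaternion [w, x, y, z].
In Python, from plant import * gives the robot as it stands.
- The arm moves only by the tool jog_arm, never from a script. Its argument "targets" is a list of rows, each a list of 3 entries, a list of its own where there are three numbers: the shift along the tool's x, y, z in units of 25 mm (1.0 is 25 mm), then the turn, a rotation vector about the tool's x, y, z in units of 8 degrees (1.0 is 8 degrees), then the opening in per cent of the stroke, from 0 (shut) to 100 (fully open). A call has 1 to 8 rows; each row is the pose to reach, as a shift and turn from the pose commanded when the call began, along the tool's axes at that moment; what a row does not reach only later rows make up. A row lasts 1/8 s, in which the tool goes at most 62.5 mm and 10.7 degrees, less where a joint would pass 70% of its speed; a pose out of reach is approached as far as the arm can. A call with a gripper value outside its range is refused whole. The fingers move at their own pace and stop on an object; the grip force is fixed at half the most. Time passes only in rows, so rows that repeat a pose let the fingers close. It gives the time, the measured TCP pose, the force, the opening and the grip force at its end, in the units of the state.
- state(): the state, without advancing time (a new reading comes with each control period).
- grab_frame(name): name is "side" or "top" or "wrist"; returns (picture, depth): 420x560x3 uint8, red, green, blue; 420x560 float32, m along the optical axis (not along the pixel's ray), 0 where there is no reading.
- camera_params(name): a dict with "fovy" (degrees; the focal length in pixels is half the picture's height over the tangent of half this angle, whatever the lens; pixels are square), "cx", "cy" (the principal point, pixels), "rvec" (rotation vector, rad) and "tvec" (3), from world to camera coordinates, as OpenCV has them; the wrist camera has in their place "hand_eye" (4x4, takes a point from camera to tool coordinates, whose origin is the TCP and whose axes are the flange's). Camera axes: x right, y down, z forward; pixel columns grow to the right and rows downward; lengths in m; the calibration is good to about 2 mm. A picture is of the moment at which its call begins: read the wrist's pose just before it. camera_params takes no time and is no camera call.
- job_done(): hands the job in; it is judged then, once.
The state is a dict: "time": time; "joint_pos": joint angles; "joint_vel": joint speeds; "joint_efforts": joint torques, N m; "tool_pos": TCP position; "tool_rot": TCP orientation; "contact_force": force on the tool from outside, world axes, zero at the start; "ft_torque": the same for the moment, N m; "gripper_width": opening from 0.0 (shut) to 1.0 (fully open); "grasp_force": force on a finger pad.
Only numpy, scipy, OpenCV 4.12 (cv2) and the standard library are available. Lean on these libraries where they do the work, as an engineer would, in place of code of your own. Each camera call takes 0.05 s, during which the arm holds its last target. There are 200 camera calls.

TASK

Make the milling nest ready for its next blank: draw the sliding jaw fully back by its black knob, then pick up the dark green block of carving wax and stand it upright on the nest's plate with its long side along the long steel stop. Press it into the corner, hard against the long stop and the short stop at once, so that both spring pins are pushed right in, and finish while still holding it pressed there (let go, the pins would push it off again), the jaw left open for me to bring up and lock. Leave the other things on the bench where they are.

Things in the scene. Friction and masses are not known exactly. Their poses are not given: they have to be found in the camera images.
- nest: fixed dark grey plate 130 x 150 x 12 mm on the bench, with two low steel stops, a sliding jaw and two spring pins. Origin on the bench (z 0), z up; x points to the long stop, y to the short stop (at zero yaw: away from the robot, to its left). Plate: x -65 to 65, y -85 to 65, top z 12 mm. Seated, the wax block's origin is at x 12, y 15, z 12 mm, its y along the nest's y, either way round
- long_stop: long ground steel stop, slippery to wax, 16 x 72 mm, 14 mm high above the plate (top 26 mm above the bench), with 5 mm graduations, at the nest's +x side. Origin underside centre, at nest x 38, y 1, z 12 mm; the block touches its face at nest x = 30 mm, which runs from y -35 to 37 mm. Axes as the nest
- short_stop: short steel stop, 46 x 16 mm, 14 mm high above the plate, at the nest's +y side. Origin underside centre, at nest x -1, y 53, z 12 mm; the block touches its face at nest y = 45 mm, which runs from x -24 to 22 mm. Axes as the nest
- long_pin (a joint): brass spring pin, 6 mm thick, that stands 4 mm out of the long stop's face towards -x (at nest y 15 mm, 7.5 mm above the plate): travel in m, 0 out, 0.004 flush with the face (block home). 1 N starts it, 3 N holds it flush; it springs out when freed
- short_pin (a joint): the same pin in the short stop's face, towards -y (at nest x 10 mm, 7.5 mm above the plate): 0 out, 0.004 flush, 1 to 3 N
- jaw (a joint): travel of the sliding jaw in m: 0 closed (its brass-faced front, at nest y 21.5 mm, blocks the nest), 0.060 drawn fully back to its end stop, along the nest's -y; it stays where it is left and takes about 3 N to slide. It starts at 0 to 12 mm
- jaw_knob (a point): top centre of the jaw's upright black knurled knob, 16 mm thick and 23 mm tall, on the 14 mm high jaw head (34 x 30 mm); 53 mm above the bench, at nest x 10 mm, y 4 mm minus the jaw's travel. The jaw's 16 mm wide bar trails to 60 mm behind the knob between two guides 12 mm high. Axes as the nest
- wax_block: the dark green block of carving wax, 36 x 60 x 34 mm (x, y, z), about 75 g, with a cross and two circles scribed on top. Origin underside centre, z up, y along its 60 mm length. It starts standing flat on the bench, right of the nest, in one of three places
- rouge_block: bystander: dark red block of polishing rouge, 28 x 45 x 27 mm, loose; origin underside centre
- beeswax: bystander: round yellow puck of beeswax, 45 mm across, 20 mm high, loose; origin underside centre
- tin_grey: bystander: small round grey tin, 35 mm across, 21 mm high, loose, at the left edge of the bench; origin underside centre
- bead_pot_blue: bystander: blue tub, 46 mm across, 36 mm high, loose, at the left edge of the bench; origin underside centre
- spirit_tin: bystander: black bottle, 40 x 43 x 106 mm, loose, at the left edge of the bench; origin underside centre
Mind the look-alikes: they are no part of the job. Leave any orange look-alike of the wax_block alone.

How it is judged:
By the outcome, as a careful person would: the job done as asked, in the order asked, and still so for the second after the job is handed in, while the arm keeps its last pose, push and grip.
It also fails if it takes over 58 s, if anything falls off the work surface, if the arm or the gripper's body presses on something with over 40 N, if the wrist force passes 120 N, or if a joint passes its speed limit or range.

## Working session

There is one attempt and no reset: what is moved stays moved. The work goes in short steps, Python scripts to look and compute and a tool call to move; the robot and the scene stay as the last step left them, time stands still between calls to the robot, and variables do not carry over. Pictures are saved under pics/ and viewed, at most 10 in all, crops included, and the job is handed in when it is done.

Besides the shell and the picture viewer there is one more tool, called after "Call:" as a command line: name --argument value ..., lists and objects as JSON in quotes. jog_arm: Moves the arm, as the interface text tells. Its arguments: {"type":"object","properties":{"targets":{"type":"array"}},"required":["targets"]}

```bash
mkdir -p pics; cat > h.py <<'E'
from plant import *
import numpy as np, cv2
from scipy.spatial.transform import Rotation as R
def snap(n,f):
    s=state(); im,d=grab_frame(n); cv2.imwrite(f'pics/{f}.png',im[:,:,::-1]); np.savez(f'pics/{f}.npz',d=d,p=s['tool_pos'],q=s['tool_rot']); return im,d
def cam(n,f):
    c=camera_params(n); F=210/np.tan(np.radians(c['fovy'])/2)
    z=np.load(f'pics/{f}.npz')
    if n=='wrist':
        T=np.array(c['hand_eye']); q=z['q']; Rt=R.from_quat([q[1],q[2],q[3],q[0]]).as_matrix()
        Rc=Rt@T[:3,:3]; o=Rt@T[:3,3]+z['p']
    else:
        Rw=R.from_rotvec(np.array(c['rvec']).ravel()).as_matrix(); Rc=Rw.T; o=-Rw.T@np.array(c['tvec']).ravel()
    return F,c['cx'],c['cy'],Rc,o,z['d']
def px(n,f,u,v,zp=None):
    F,cx,cy,Rc,o,d=cam(n,f); r=Rc@np.array([(u-cx)/F,(v-cy)/F,1])
    return o+r*(d[int(v),int(u)] if zp is None else (zp-o[2])/r[2])
E
python3 - <<'E'
from h import *
snap('top','top0');snap('side','side0')
s=state();print(s);print(camera_params('top'),camera_params('wrist'))
E
```

```text
{'time': 0.1, 'joint_pos': array([-1.36901795e+00,  5.33060031e-02,  1.61416190e+00,  8.10805014e-06,
        1.47599675e+00, -1.19006943e-01]), 'joint_vel': array([ 0.00018135, -0.00205602, -0.00277758, -0.00041866,  0.00044127,
        0.00039538]), 'joint_efforts': array([ 6.17599635e-04, -3.94908607e+01, -3.71361673e+01, -1.18907706e-04,
        3.94296556e-03,  5.03104076e-06]), 'tool_pos': array([ 0.19695442, -0.59256099,  0.23017344]), 'tool_rot': array([-9.35366333e-04,  9.87164279e-01,  1.59705385e-01, -3.46940019e-05]), 'contact_force': array([-0.82882527,  0.6014259 , -0.55719184]), 'ft_torque': array([ 0.00214573, -0.02787467,  0.02325538]), 'grasp_force': 0.0, 'gripper_width': 1.000038223345177}
{'fovy': 47.44471708461978, 'cx': 284.8571241273127, 'cy': 207.88205688161372, 'rvec': array([ 2.17548036, -2.20992343,  0.062279  ]), 'tvec': array([-0.19112184,  0.48043776,  1.1769326 ])} {'fovy': 65.45357383764292, 'cx': 282.02082910942386, 'cy': 215.40688705051792, 'hand_eye': array([[-3.35612888e-04, -9.66245601e-01, -2.57622447e-01,
         6.58078553e-02],
       [ 9.99999932e-01, -3.63195369e-04,  5.94787585e-05,
        -2.28074038e-04],
       [-1.51038368e-04, -2.57622409e-01,  9.66245658e-01,
        -1.43736659e-01],
       [ 0.00000000e+00,  0.00000000e+00,  0.00000000e+00,
         1.00000000e+00]])}
```

View pics/top0.png

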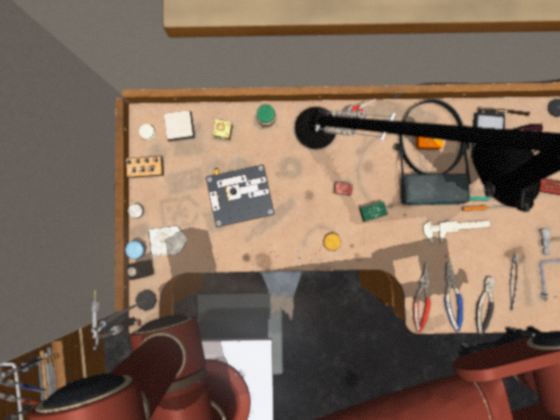

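View pics/side0.png

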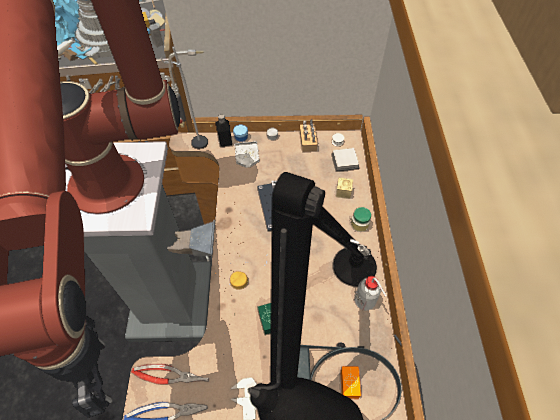

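Top view: the nest is at (240,194), with its knob near (233,191). Candidates for the wax block:
- Dark green block at (373,211): matches the description.
- Orange look-alike at (430,143).
- Red rouge at (343,187).
- Green round jar at (265,114).
- Dark box at (435,188).

I choose (373,211) and check it in one close crop.

```bash
python3 - <<'E'
from h import *
im=cv2.imread('pics/top0.png')
a=cv2.resize(im[155:235,195:285],None,fx=6,fy=6,interpolation=2)
b=cv2.resize(im[190:230,350:395],None,fx=6,fy=6,interpolation=2)
c=np.zeros((480,810,3),np.uint8);c[:,:540]=a;c[:240,540:]=b;c=c[:,:800]
cv2.imwrite('pics/crop0.png',c)
for n,u,v in [('green',373,211),('nestc',250,205),('knob',233,191),('lamp arm',420,130),('lamphead',500,165),('lamp base',316,127),('side lamp hd',300,195),('x',330,245)]:
    print(n,px('top','top0',u,v).round(3))
print('side head',px('side','side0',298,195),px('side','side0',290,300),px('side','side0',310,390))
E
```

```text
green [ 0.465 -0.415  0.031]
nestc [ 0.486 -0.112  0.009]
knob [ 0.518 -0.074  0.053]
lamp arm [ 0.578 -0.422  0.427]
lamphead [ 0.54  -0.62   0.275]
lamp base [ 0.661 -0.275  0.095]
side lamp hd [ 0.51  -0.238 -0.004]
x [ 0.383 -0.309  0.015]
side head [ 0.51151616 -0.54981193  0.67456334] [ 0.50498364 -0.58630301  0.5238211 ] [ 0.53666669 -0.63397907  0.28734659]
```

View pics/crop0.png

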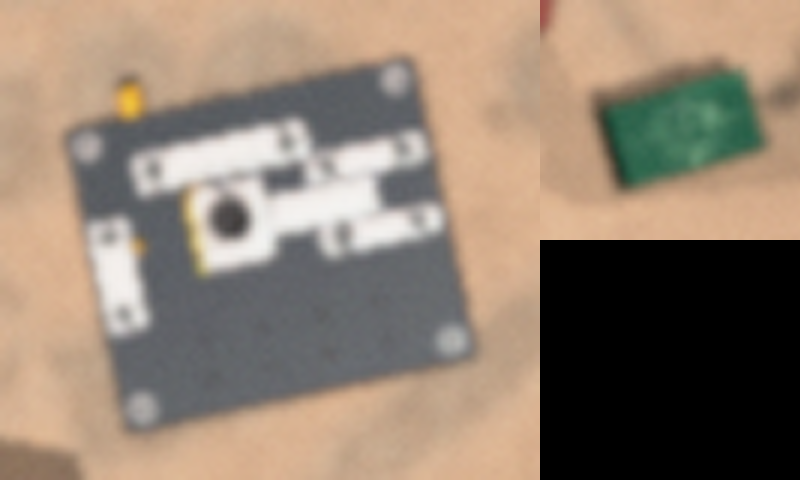

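The dark green block with the scribed cross is confirmed at top (373,211). The nest's plate corners, stops and knob are clear, and the jaw is near its closed position.

```bash
cat >> h.py <<'E'
def rig(loc,w):
    loc=np.array(loc)[:,:2];w=np.array(w)[:,:2];a=loc-loc.mean(0);b=w-w.mean(0)
    t=np.arctan2((a[:,0]*b[:,1]-a[:,1]*b[:,0]).sum(),(a*b).sum())
    M=np.array([[np.cos(t),-np.sin(t)],[np.sin(t),np.cos(t)]]);o=w.mean(0)-M@loc.mean(0)
    return o,t,np.linalg.norm(w-(loc@M.T+o),axis=1)
def jog(tgt,yaw,p=None,q=None):
    """shift (units) and z-turn (units) from current pose to tgt with tool down, tool x at yaw"""
    s=state();q=s['tool_rot'];Rt=R.from_quat([q[1],q[2],q[3],q[0]])
    c,si=np.cos(yaw),np.sin(yaw);Rg=R.from_matrix(np.array([[c,si,0],[si,-c,0],[0,0,-1]]))
    return (Rt.inv().apply(np.array(tgt)-s['tool_pos'])/.025).round(2),np.degrees((Rt.inv()*Rg).as_rotvec()/8).round(2)
E
python3 - <<'E'
from h import *
P=lambda x,y,z:px('top','top0',195+x/6-.4,155+y/6-.4,z)
w=[P(66,130,.012),P(412,56,.012),P(472,355,.012),P(128,432,.012)]
o,t,r=rig([(65,65),(65,-85),(-65,-85),(-65,65)] and [(.065,.065),(.065,-.085),(-.065,-.085),(-.065,.065)],w)
print('nest',o,t,r); print('knob',P(230,217,.053))
B=lambda x,y:px('top','top0',350+(x-540)/6-.4,190+y/6-.4,.034)
w=[B(604,105),B(742,68),B(765,148),B(622,188)]
ob,tb,rb=rig([(.018,.03),(.018,-.03),(-.018,-.03),(-.018,.03)],w);print('blk',ob,tb,rb)
c,s=np.cos(t),np.sin(t)
k=o+[c*.01,s*.01]  # above knob
print(jog([k[0],k[1],.2],t+np.pi/2))
E
```

```text
nest [ 0.50937742 -0.07609096] 0.19565848048244253 [0.00186941 0.00113897 0.00279958 0.0015023 ]
knob [ 0.51848156 -0.07396475  0.053     ]
blk [ 0.46565442 -0.41538601] 0.24344142126171153 [0.00150096 0.00088868 0.00128022 0.00088331]
(array([ 18.77, -15.61,   1.24]), array([-1.000e-02, -1.000e-02, -1.035e+01]))
```

Call:
jog_arm --targets '[[[2.4,-2.0,0.1],[0,0,-1.3],60],[[4.8,-4.0,0.2],[0,0,-2.6],60],[[7.2,-6.0,0.4],[0,0,-3.9],60],[[9.6,-8.0,0.6],[0,0,-5.2],60],[[12,-10,0.8],[0,0,-6.5],60],[[14.4,-12,1.0],[0,0,-7.8],60],[[16.6,-13.8,1.1],[0,0,-9.1],60],[[18.8,-15.6,1.2],[0,0,-10.4],60]]'

```text
time: 1.1
tool_pos: [0.4613, -0.1671, 0.2059]
tool_rot: [0.0, 0.63, 0.777, -0.0]
contact_force: [0.3, -1.0, -0.2]
gripper_width: 0.601
grasp_force: 0.0
```

Call:
jog_arm --targets '[[[0,0,0],[0,0,0],60],[[0,0,0],[0,0,0],60],[[0,0,0],[0,0,0],60]]'

```text
time: 1.48
tool_pos: [0.4603, -0.1702, 0.2061]
tool_rot: [-0.0, 0.633, 0.774, -0.0]
contact_force: [-0.0, 0.3, -0.5]
gripper_width: 0.6
grasp_force: 0.0
```

```bash
python3 - <<'E'
from h import *
im,d=snap('wrist','w1')
print(state()['time'],state()['tool_pos'],jog([.5192,-.0741,.2],.1957+np.pi/2))
cv2.imwrite('pics/w1b.png',cv2.resize(im[:,:,::-1],None,fx=1.4,fy=1.4))
E
```

```text
1.525 [ 0.46028766 -0.17032528  0.20624962] (array([3.31, 3.07, 0.25]), array([-0.  ,  0.  ,  0.03]))
```

View pics/w1b.png

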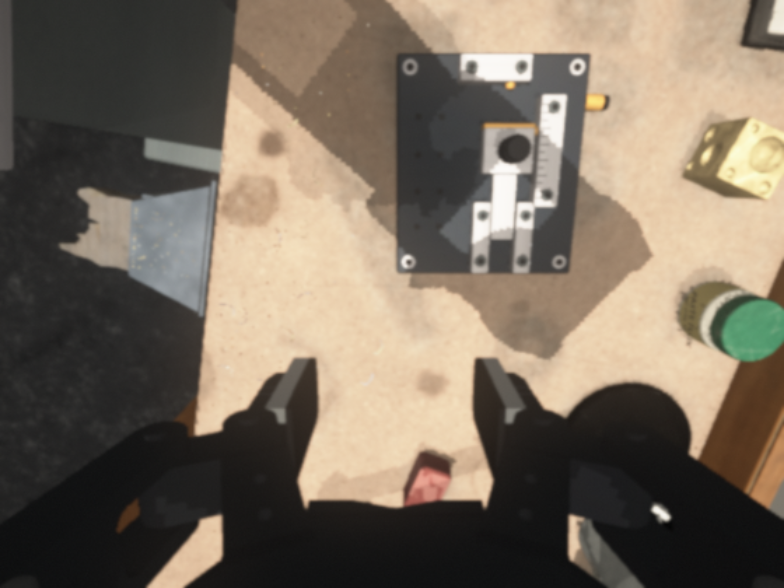

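The wrist view shows plate corners at about (398,54), (589,55), (568,272) and (397,272), with the knob top at (515,149), all in the 1.4x image. The nest is clear of clutter.

```bash
python3 - <<'E'
from h import *
P=lambda x,y,z:px('wrist','w1',x/1.4,y/1.4,z)
w=[P(398,54,.012),P(589,55,.012),P(568,272,.012),P(397,272,.012)]
o,t,r=rig([(-.065,.065),(.065,.065),(.065,-.085),(-.065,-.085)],w)
print('nest',o,t,r)
M=np.array([[np.cos(t),-np.sin(t)],[np.sin(t),np.cos(t)]])
k=P(515,149,.053)[:2];print('knob',k,'local',M.T@(k-o))
# long stop corners at top z .026
for u,v in [(541,94),(566,95),(559,207),(536,205)]: print('ls',M.T@(P(u,v,.026)[:2]-o))
for u,v in [(461,54),(461,81),(532,81)]: print('ss',M.T@(P(u,v,.026)[:2]-o))
np.savez('nest.npz',o=o,t=t)
print(jog([k[0],k[1],.1],t+np.pi/2),jog([k[0],k[1],.032],t+np.pi/2))
E
```

```text
nest [ 0.50938069 -0.07661149] 0.19817669258769688 [0.00139343 0.00178638 0.00130234 0.00127552]
knob [ 0.51708221 -0.07355567] local [0.00815242 0.00147971]
ls [0.02955004 0.03729436]
ls [0.04595464 0.03671126]
ls [ 0.04813173 -0.03513915]
ls [ 0.03204037 -0.03379518]
ss [-0.02365807  0.06086442]
ss [-0.02304694  0.04501793]
ss [0.02305253 0.04507666]
(array([3.34, 2.99, 4.25]), array([-0.  ,  0.  ,  0.01])) (array([3.34, 2.99, 6.97]), array([-0.  ,  0.  ,  0.01]))
```

Call:
jog_arm --targets '[[[1.7,1.5,1.0],[0,0,0],60],[[3.35,3.05,2.5],[0,0,0],60],[[3.35,3.05,4.2],[0,0,0],60],[[3.35,3.05,5.5],[0,0,0],60],[[3.35,3.05,6.4],[0,0,0],60],[[3.35,3.05,6.9],[0,0,0],60],[[3.35,3.05,6.9],[0,0,0],60],[[3.35,3.05,6.9],[0,0,0],60]]'

```text
time: 2.52
tool_pos: [0.5196, -0.0724, 0.035]
tool_rot: [0.001, 0.632, 0.775, 0.0]
contact_force: [0.0, -0.0, 0.7]
gripper_width: 0.6
grasp_force: 0.0
```

```bash
python3 - <<'E'
from h import *
print(state()['tool_pos'],jog([.517,-.0735,.033],.198+np.pi/2))
snap('wrist','w2')
E
```

```text
[ 0.51962033 -0.07240294  0.03503018] (array([-0.02, -0.11,  0.08]), array([0.01, 0.01, 0.02]))
```

View pics/w2.png

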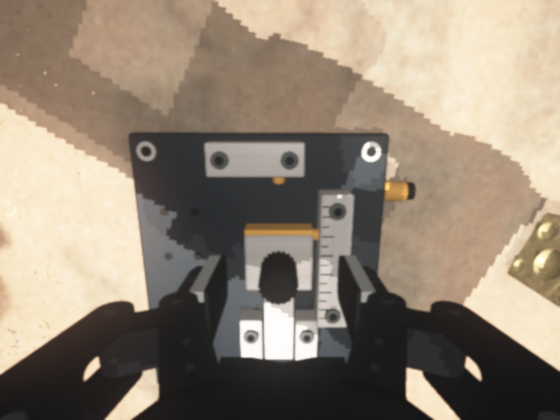

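The knob at (278,275) lies centred between the fingertips at (215,·) and (350,·), so I close the gripper.

Call:
jog_arm --targets '[[[0,-0.05,0.1],[0,0,0],30],[[0,-0.05,0.1],[0,0,0],0],[[0,-0.05,0.1],[0,0,0],0],[[0,-0.05,0.1],[0,0,0],0],[[0,-0.05,0.1],[0,0,0],0]]'

```text
time: 3.2
tool_pos: [0.5177, -0.072, 0.0318]
tool_rot: [0.0, 0.632, 0.775, 0.0]
contact_force: [-0.9, 0.7, 4.7]
gripper_width: 0.162
grasp_force: 58.9
```

Call:
jog_arm --targets '[[[-0.3,-0.05,0.1],[0,0,0],0],[[-0.7,-0.05,0.1],[0,0,0],0],[[-1.1,-0.05,0.1],[0,0,0],0],[[-1.5,-0.05,0.1],[0,0,0],0],[[-1.9,-0.05,0.1],[0,0,0],0],[[-2.1,-0.05,0.1],[0,0,0],0],[[-2.2,-0.05,0.1],[0,0,0],0],[[-2.2,-0.05,0.1],[0,0,0],0]]'

```text
time: 4.2
tool_pos: [0.5289, -0.1273, 0.0316]
tool_rot: [0.002, 0.632, 0.775, 0.0]
contact_force: [-2.8, 0.6, 14.5]
gripper_width: 0.16
grasp_force: 60.0
```

Call:
jog_arm --targets '[[[-0.04,0,0],[0,0,0],0],[[-0.08,0,0],[0,0,0],0],[[-0.12,0,0],[0,0,0],0],[[-0.12,0,0],[0,0,0],0]]'

```text
time: 4.7
tool_pos: [0.5292, -0.1287, 0.0316]
tool_rot: [0.0, 0.632, 0.775, 0.001]
contact_force: [-5.5, 5.4, 16.9]
gripper_width: 0.162
grasp_force: 60.3
```

Call:
jog_arm --targets '[[[-0.06,0,-0.04],[0,0,0],0],[[-0.12,0,-0.08],[0,0,0],0],[[-0.18,0,-0.08],[0,0,0],0],[[-0.18,0,-0.08],[0,0,0],0]]'

```text
time: 5.2
tool_pos: [0.5292, -0.1289, 0.0316]
tool_rot: [-0.003, 0.633, 0.775, 0.004]
contact_force: [-1.8, 18.6, 12.3]
gripper_width: 0.163
grasp_force: 59.8
```

The jaw is at its end stop: force went up to 18 N with no further motion. I relax the push, release and rise.

Call:
jog_arm --targets '[[[0.14,0,0],[0,0,0],0],[[0.14,0,0],[0,0,0],60],[[0.14,0,0],[0,0,0],60],[[0.14,0,0],[0,0,0],60],[[0.14,0,-2],[0,0,0],60],[[0.14,0,-4],[0,0,0],60],[[0.14,0,-5.5],[0,0,0],70],[[0.14,0,-5.5],[0,0,0],70]]'

```text
time: 6.2
tool_pos: [0.5304, -0.1313, 0.1727]
tool_rot: [0.004, 0.632, 0.775, 0.001]
contact_force: [0.4, -0.3, -0.5]
gripper_width: 0.697
grasp_force: 0.0
```

```bash
python3 - <<'E'
from h import *
snap('wrist','w3')
print(state()['tool_pos'],jog([.4657,-.4154,.15],.243+np.pi/2), jog([.48,-.475,.17],.243+np.pi/2))
E
```

```text
[ 0.52896887 -0.1306666   0.16989892] (array([-10.65,  -4.76,   0.8 ]), array([ 0.02,  0.01, -0.3 ])) (array([-1.31e+01, -4.68e+00,  1.00e-02]), array([ 0.02,  0.01, -0.3 ]))
```

Call:
jog_arm --targets '[[[-1.4,-0.6,0.2],[0,0,0],70],[[-2.8,-1.2,0.5],[0,0,0],70],[[-4.2,-1.8,0.8],[0,0,0],70],[[-5.6,-2.4,1.1],[0,0,-0.1],70],[[-7.0,-3.1,1.3],[0,0,-0.2],70],[[-8.4,-3.8,1.5],[0,0,-0.3],70],[[-9.6,-4.3,1.6],[0,0,-0.3],70],[[-10.65,-4.75,1.6],[0,0,-0.3],70]]'

```text
time: 7.25
tool_pos: [0.4635, -0.4149, 0.125]
tool_rot: [-0.002, 0.616, 0.788, 0.0]
contact_force: [-0.0, -0.1, -0.1]
gripper_width: 0.699
grasp_force: 0.0
```

Call:
jog_arm --targets '[[[0,0,0],[0,0,0],70],[[0,0,0],[0,0,0],70]]'

```text
time: 7.5
tool_pos: [0.4646, -0.4136, 0.1265]
tool_rot: [-0.001, 0.616, 0.788, 0.0]
contact_force: [0.4, 0.1, -0.5]
gripper_width: 0.701
grasp_force: 0.0
```

```bash
python3 - <<'E'
from h import *
im,d=snap('wrist','w4')
print(state()['tool_pos'],jog([.4657,-.4154,.13],.243+np.pi/2))
cv2.imwrite('pics/w4b.png',cv2.resize(im[140:380,120:440,::-1],None,fx=2.5,fy=2.5))
E
```

```text
[ 0.46490082 -0.41343381  0.12691268] (array([-0.08,  0.01, -0.12]), array([-0.01, -0.02,  0.01]))
```

View pics/w4b.png

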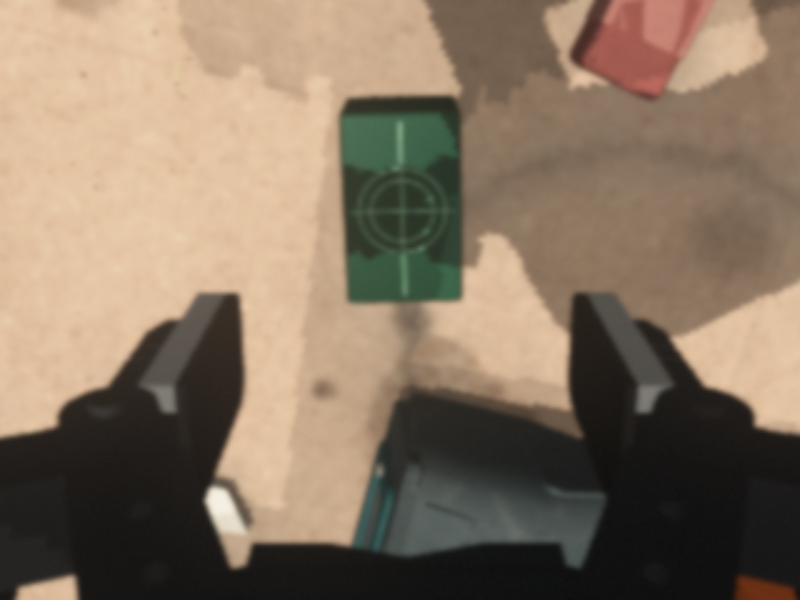

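The green block's scribed cross is at crop (402,211), between the fingers. Its top corners are near (348,301), (462,299), (342,114) and (460,112), and a dark box lies behind at (480,450).

```bash
python3 - <<'E'
from h import *
P=lambda x,y,z=.034:px('wrist','w4',120+x/2.5,140+y/2.5,z)
w=[P(342,114),P(460,112),P(462,299),P(348,301)]
o,t,r=rig([(-.018,.03),(.018,.03),(.018,-.03),(-.018,-.03)],w)
print('blk',o,t,r,'cross',P(402,211)); print('box',P(410,400,None),P(520,430,None),P(480,500,None))
print(jog([*P(402,211)[:2],.014],t+np.pi/2))
E
```

```text
blk [ 0.46556747 -0.41741895] 0.26292405250059986 [0.00096851 0.0010433  0.00071078 0.00074205] cross [ 0.46538695 -0.41799758  0.034     ]
box [ 0.48627462 -0.49101961  0.01160147] [ 0.52588566 -0.49082255  0.01569669] [ 0.50970793 -0.49695729  0.05206515]
(array([-0.19, -0.02,  4.52]), array([-0.01, -0.02, -0.13]))
```

Call:
jog_arm --targets '[[[-0.2,0,1.5],[0,0,-0.12],70],[[-0.2,0,3],[0,0,-0.12],70],[[-0.2,0,4],[0,0,-0.12],70],[[-0.2,0,4.42],[0,0,-0.12],70],[[-0.2,0,4.42],[0,0,-0.12],70],[[-0.2,0,4.42],[0,0,-0.12],0],[[-0.2,0,4.42],[0,0,-0.12],0],[[-0.2,0,4.42],[0,0,-0.12],0]]'

```text
time: 8.55
tool_pos: [0.4675, -0.4207, 0.0199]
tool_rot: [0.002, 0.609, 0.793, -0.0]
contact_force: [-0.1, 0.1, 5.2]
gripper_width: 0.402
grasp_force: 62.8
```

Call:
jog_arm --targets '[[[0,0,0],[0,0,0],0],[[0,0,0],[0,0,0],0]]'

```text
time: 8.8
tool_pos: [0.4675, -0.4207, 0.0199]
tool_rot: [0.002, 0.609, 0.793, -0.0]
contact_force: [-0.3, 0.6, 5.9]
gripper_width: 0.404
grasp_force: 62.8
```

Call:
jog_arm --targets '[[[0,0,-1],[0,0,0],0],[[0,0,-2],[0,0,0],0],[[0,0,-3],[0,0,0],0],[[0,0,-3.2],[0,0,0],0],[[0,0,-3.2],[0,0,0],0]]'

```text
time: 9.43
tool_pos: [0.4662, -0.4194, 0.0973]
tool_rot: [-0.0, 0.609, 0.793, 0.0]
contact_force: [-0.2, 0.3, 0.1]
gripper_width: 0.398
grasp_force: 62.1
```

```bash
python3 - <<'E'
from h import *
n=np.load('nest.npz');o,t=n['o'],float(n['t']);im,d=snap('wrist','w5')
s=state();print(s['tool_pos'],s['gripper_width'],s['grasp_force'],s['contact_force'])
M=np.array([[np.cos(t),-np.sin(t)],[np.sin(t),np.cos(t)]])
off=np.array([.0,.0036])  # block centre ahead of TCP along nest y
g=o+M@(np.array([.004,.007])-off);print(g,jog([*g,.10],t+np.pi/2),jog([*g,.034],t+np.pi/2))
cv2.imwrite('pics/w5b.png',cv2.resize(im[140:380,120:440,::-1],None,fx=2.5,fy=2.5))
E
```

```text
[ 0.46588478 -0.41902014  0.09653248] 0.40608536753287766 62.0868444442749 [ 0.54671785 -0.6018823  -0.95827819]
[ 0.512633   -0.07249051] (array([12.91,  5.38, -0.12]), array([-0.01, -0.01,  0.45])) (array([12.91,  5.38,  2.52]), array([-0.01, -0.01,  0.45]))
```

View pics/w5b.png

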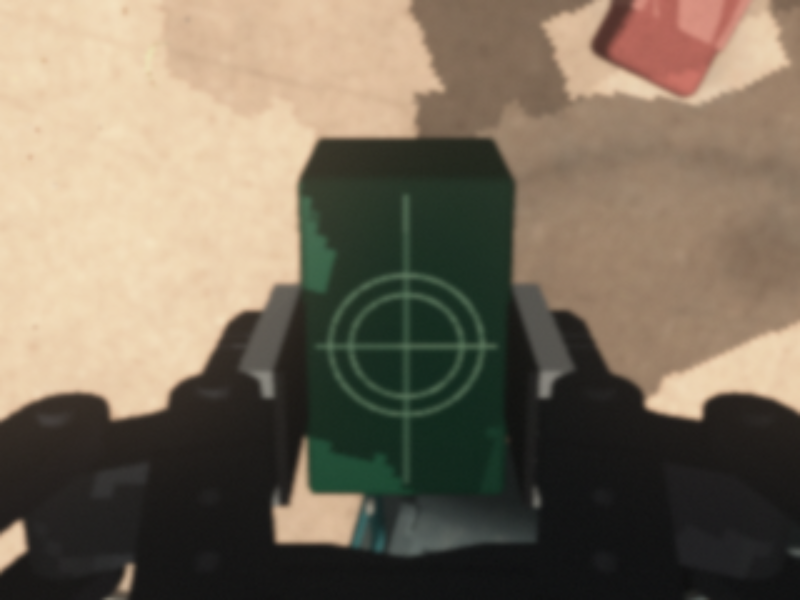

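The block is held square and level, with its cross at crop (406,346). I carry it to the nest, just short of the corner.

Call:
jog_arm --targets '[[[1.6,0.7,0],[0,0,0.1],0],[[3.2,1.4,-0.1],[0,0,0.2],0],[[4.8,2.0,-0.1],[0,0,0.3],0],[[6.4,2.7,-0.1],[0,0,0.45],0],[[8.0,3.3,-0.1],[0,0,0.45],0],[[9.6,4.0,-0.1],[0,0,0.45],0],[[11.2,4.7,-0.1],[0,0,0.45],0],[[12.9,5.4,-0.1],[0,0,0.45],0]]'

```text
time: 10.48
tool_pos: [0.5128, -0.0716, 0.0987]
tool_rot: [-0.001, 0.634, 0.773, -0.0]
contact_force: [0.3, -0.5, -1.4]
gripper_width: 0.402
grasp_force: 62.1
```

Call:
jog_arm --targets '[[[0,0,0],[0,0,0],0],[[0,0,0],[0,0,0],0],[[0,0,0],[0,0,0],0]]'

```text
time: 10.85
tool_pos: [0.5134, -0.0741, 0.0998]
tool_rot: [-0.0, 0.634, 0.773, -0.0]
contact_force: [0.2, -0.1, -1.1]
gripper_width: 0.405
grasp_force: 62.1
```

```bash
python3 - <<'E'
from h import *
n=np.load('nest.npz');o,t=n['o'],float(n['t']);im,d=snap('wrist','w6')
c=px('wrist','w5',120+406/2.5,140+346/2.5);z=np.load('pics/w5.npz');q=z['q']
print('cross in tool',R.from_quat([q[1],q[2],q[3],q[0]]).inv().apply(c-z['p']))
s=state();print(s['tool_pos'],s['contact_force'],s['gripper_width'])
M=np.array([[np.cos(t),-np.sin(t)],[np.sin(t),np.cos(t)]]);print('tcp in nest',M.T@(s['tool_pos'][:2]-o))
print(jog([.5126,-.0725,.033],t+np.pi/2))
cv2.imwrite('pics/w6b.png',cv2.resize(im[60:360,90:490,::-1],None,fx=2,fy=2))
E
```

```text
cross in tool [ 0.00339778  0.00073044 -0.01564066]
[ 0.51349881 -0.07416565  0.09995236] [ 0.39429286  0.0756138  -0.35487234] 0.40252694093651126
tcp in nest [0.00451907 0.00158718]
(array([ 0.07, -0.02,  2.68]), array([-0.  , -0.  , -0.01]))
```

View pics/w6b.png

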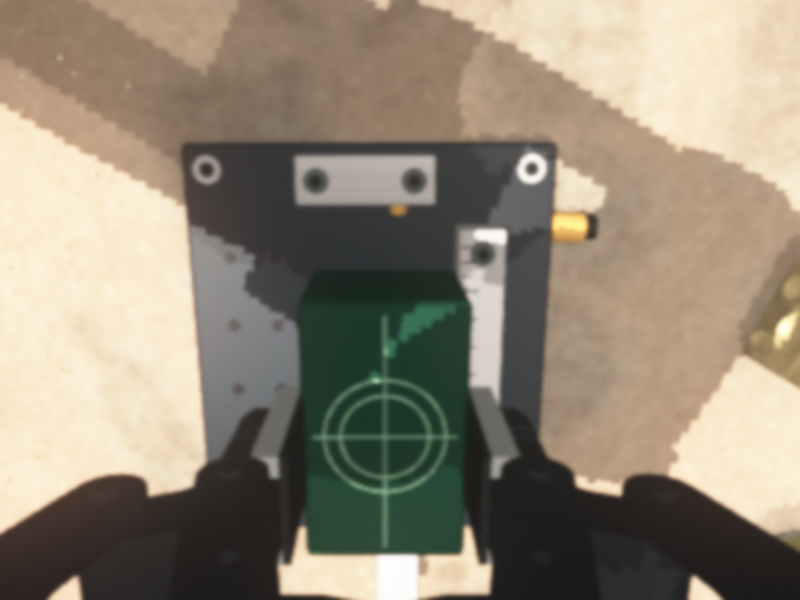

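The block hangs over the nest, aligned with the stops. The pin and short stop are ahead at (398,210), the long stop is at right, and the jaw is clear behind. I lower it gently.

Call:
jog_arm --targets '[[[0.05,-0.05,0.8],[0,0,0],0],[[0.05,-0.05,1.6],[0,0,0],0],[[0.05,-0.05,2.2],[0,0,0],0],[[0.05,-0.05,2.5],[0,0,0],0],[[0.05,-0.05,2.6],[0,0,0],0],[[0.05,-0.05,2.68],[0,0,0],0],[[0.05,-0.05,2.74],[0,0,0],0],[[0.05,-0.05,2.74],[0,0,0],0]]'

```text
time: 11.9
tool_pos: [0.5125, -0.0722, 0.0321]
tool_rot: [0.0, 0.634, 0.774, 0.0]
contact_force: [0.6, -0.2, -0.1]
gripper_width: 0.406
grasp_force: 62.1
```

Call:
jog_arm --targets '[[[0,0,0.03],[0,0,0],0],[[0,0,0.06],[0,0,0],0],[[0,0,0.08],[0,0,0],0],[[0,0,0.08],[0,0,0],0]]'

```text
time: 12.4
tool_pos: [0.5135, -0.0724, 0.0319]
tool_rot: [0.001, 0.634, 0.774, 0.0]
contact_force: [-3.5, 1.3, 9.4]
gripper_width: 0.403
grasp_force: 63.2
```

Call:
jog_arm --targets '[[[0.06,0.05,-0.04],[0,0,0],0],[[0.12,0.1,-0.04],[0,0,0],0],[[0.18,0.15,-0.04],[0,0,0],0],[[0.24,0.2,-0.04],[0,0,0],0],[[0.3,0.24,-0.04],[0,0,0],0],[[0.34,0.26,-0.04],[0,0,0],0],[[0.34,0.26,-0.04],[0,0,0],0],[[0.34,0.26,-0.04],[0,0,0],0]]'

```text
time: 13.4
tool_pos: [0.5175, -0.0641, 0.0319]
tool_rot: [0.001, 0.634, 0.774, -0.001]
contact_force: [-1.9, -5.3, 7.2]
gripper_width: 0.404
grasp_force: 63.0
```

```bash
cat > st.py <<'E'
from h import *
n=np.load('nest.npz');o,t=n['o'],float(n['t']);M=np.array([[np.cos(t),-np.sin(t)],[np.sin(t),np.cos(t)]])
s=state();f=s['contact_force'];print(s['time'],'tcp in nest mm',M.T@(s['tool_pos'][:2]-o)*1e3,s['tool_pos'][2],'F nest',M.T@f[:2],f[2],'tq',s['ft_torque'],s['gripper_width'])
q=s['tool_rot'];print('yaw off deg',np.degrees(2*np.arctan2(q[2],q[1])-np.pi/2-t))
E
python3 st.py
```

```text
13.4 tcp in nest mm [10.41933177 10.6759534 ] 0.031863190479321304 F nest [-2.92023611 -4.81947053] 7.22335090938256 tq [-0.86487328  0.48305426  0.06488041] 0.40415356736707686
yaw off deg 0.0184260449973644
```

Call:
jog_arm --targets '[[[0.02,0.02,0],[0,0,0],0],[[0.04,0.04,0],[0,0,0],0],[[0.06,0.06,0],[0,0,0],0],[[0.06,0.06,0],[0,0,0],0]]'

```text
time: 13.9
tool_pos: [0.5181, -0.0632, 0.0319]
tool_rot: [0.001, 0.633, 0.774, -0.002]
contact_force: [-4.4, -8.0, 8.2]
gripper_width: 0.403
grasp_force: 63.2
```

```bash
python3 st.py
```

```text
13.9 tcp in nest mm [11.15666503 11.48643432] 0.03187965274079331 F nest [-5.84714795 -6.96526325] 8.155789207779629 tq [-1.38495421  0.96699142 -0.00143026] 0.40323707852877144
yaw off deg 0.038047679129500925
```

Call:
jog_arm --targets '[[[0.02,0.03,0],[0,0,0],0],[[0.04,0.06,0],[0,0,0],0],[[0.04,0.06,0],[0,0,0],0],[[0.04,0.06,0],[0,0,0],0]]'

```text
time: 14.4
tool_pos: [0.5181, -0.0631, 0.0319]
tool_rot: [0.001, 0.633, 0.774, -0.004]
contact_force: [-11.3, -13.1, 11.7]
gripper_width: 0.404
grasp_force: 63.6
```

```bash
python3 st.py
```

```text
14.4 tcp in nest mm [11.23639971 11.56496258] 0.03191415234448237 F nest [-13.68976754 -10.58587455] 11.70715517310627 tq [-2.11123757  1.83033265 -0.04935354] 0.4037140961039458
yaw off deg 0.05127951746514352
```

Call:
jog_arm --targets '[[[0.03,0,-0.02],[0,0,0],0],[[0.05,0,-0.03],[0,0,0],0],[[0.05,0,-0.03],[0,0,0],0],[[0.05,0,-0.03],[0,0,0],0]]'

```text
time: 14.9
tool_pos: [0.518, -0.0623, 0.032]
tool_rot: [0.001, 0.633, 0.774, -0.005]
contact_force: [-7.2, -15.8, 6.7]
gripper_width: 0.408
grasp_force: 63.0
```

```bash
python3 st.py; python3 - <<'E'
from h import *
im,d=snap('wrist','w7')
cv2.imwrite('pics/w7b.png',cv2.resize(im[90:390,90:490,::-1],None,fx=2,fy=2,interpolation=2))
E
```

```text
14.9 tcp in nest mm [11.2409227  12.29162935] 0.03203447848360256 F nest [-10.20884015 -14.07739942] 6.732081460325428 tq [-2.48618005e+00  1.36955286e+00  1.73437722e-03] 0.4075082475177093
yaw off deg 0.06027637733064498
```

View pics/w7b.png

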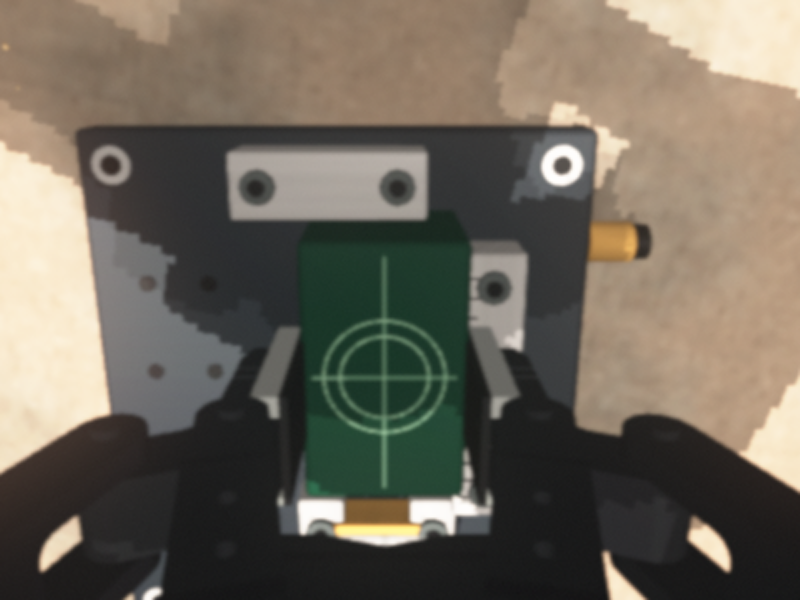

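The pins are no longer visible, and the block's front edge meets the short stop at (340,222). The last push gained 0.7 mm in y, so I push once more to confirm it is a hard stop.

Call:
jog_arm --targets '[[[0.03,0.01,0],[0,0,0],0],[[0.06,0.01,0],[0,0,0],0],[[0.06,0.01,0],[0,0,0],0],[[0.06,0.01,0],[0,0,0],0]]'

```text
time: 15.45
tool_pos: [0.518, -0.0622, 0.0321]
tool_rot: [0.002, 0.633, 0.774, -0.006]
contact_force: [-7.4, -19.7, 6.7]
gripper_width: 0.404
grasp_force: 62.9
```

```bash
python3 st.py; python3 - <<'E'
from h import *
n=np.load('nest.npz');o,t=n['o'],float(n['t']);M=np.array([[np.cos(t),-np.sin(t)],[np.sin(t),np.cos(t)]])
# cross and stop edges in same picture
P=lambda x,y,z:M.T@(px('wrist','w7',90+x/2,90+y/2,z)[:2]-o)*1e3
print('cross',P(384,377,.046),'short face top edge',P(260,219,.026),P(425,218,.026),'long stop left edge', P(470,300,.026))
print('block front top edge',P(302,243,.046),P(468,243,.046),'rear',P(308,494,.046),P(460,496,.046))
E
```

```text
15.45 tcp in nest mm [11.26651801 12.39814788] 0.03212856125079945 F nest [-11.09497616 -17.87907732] 6.696375003935854 tq [-3.31655302  1.4458961  -0.05083589] 0.40374022919478336
yaw off deg 0.0818331543475389
cross [11.86885201 14.93117852] short face top edge [-17.25399312  45.45145699] [21.34063223 45.75428367] long stop left edge [32.57238079 25.48196815]
block front top edge [-4.93139882 44.93341011] [29.01867471 44.99505055] rear [ -5.50234206 -14.45675669] [ 29.27623093 -14.85437452]
```

Hard stop confirmed: the cross is at nest (11.9, 14.9) mm. The tool leans about 0.7° under load, so I square it up to keep the block's lower edge against the pins too.

Call:
jog_arm --targets '[[[0,0,0],[-0.03,0.05,0],0],[[0,0,0],[-0.05,0.09,0],0],[[0,0,0],[-0.05,0.09,0],0],[[0,0,0],[-0.05,0.09,0],0],[[0,0,0],[-0.05,0.09,0],0],[[0,0,0],[-0.05,0.09,0],0]]'

```text
time: 16.2
tool_pos: [0.5179, -0.0622, 0.032]
tool_rot: [-0.0, 0.633, 0.774, 0.001]
contact_force: [-8.0, -19.5, 6.6]
gripper_width: 0.411
grasp_force: 62.9
```

```bash
python3 st.py; python3 -c "
from h import *
print(state()['tool_rot'])"
```

```text
16.2 tcp in nest mm [11.18198204 12.43603067] 0.03196909370616025 F nest [-11.73233055 -17.57525923] 6.613034331773768 tq [-3.4963876   1.49567818 -0.05172398] 0.41070474994864126
yaw off deg 0.085559444710134
[-4.41020955e-04  6.33108722e-01  7.74062232e-01  9.01400729e-04]
```

```bash
python3 -c "
from plant import *
print(job_done())"
```

```text
the job is handed in; nothing more can be done
None
```

The job is handed in: the jaw is drawn back to its end stop, and the green wax block stands in the corner, held pressed against both stops (about 12 N on the long, 18 N on the short). Neither pin could be seen directly in the final view, so "pushed right in" rests on the hard stop felt in both directions and the block's measured position, within about 0.2 mm of seated.

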